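# Check the heating block guard and hold its gate ajar

### The arm

A 6-joint arm with a two-finger parallel gripper is mounted at the origin on the work surface. World frame = base frame: x ahead of the robot, y to its left, z up, the work surface at z = 0. Lengths are in mm, angles in degrees, forces in N, time in s.
With the tool pointing down it reaches from about 350 to 850 mm from the base axis. Payload 8.1 kg.
Tool frame: the origin (TCP) lies at the very end of the fingers, on their centre line; the grasp point (between the pads) lies 19 mm behind it; z points along the fingers, y is the line along which they close (so a half turn about z gives the same grasp; the last joint's range is limited). The gripper opens to 85 mm and grips with 20 to 120 N. Pads are 22 mm wide; open, the fingers measure 114 mm over their backs; the gripper's body (76 mm by 85 mm) begins 54 mm behind the grasp point. The pads swing forward as they close: fully open they stand 13 mm farther back than shut.
Start: joints at [-78.232, 7.471, 85.268, -0, 87.261, -4.893], TCP at [172.051, -574.807, 201.892] pointing down, gripper open.
Joint ranges: [-169.43, 169.43], [-51.17, 129.36], [1.28, 143.12], [-76.62, 256.62], [0, 156.53], [-152.29, 152.29]. Speed limits (degrees/s): [136.94, 136.94, 159.86, 180, 180, 180].

### API

Orientations are given as [roll, pitch, yaw] about the fixed x, y, z axes, in that order (R = Rz(yaw) Ry(pitch) Rx(roll)).
In Python, from bench import sense, eyes, job, models gives the robot as it stands. The module is installed in compiled form; this text tells all that it offers.
- The arm moves only by the tool apply_moves, never from a script. Its argument "rows" is a list of rows, each a list of 6 numbers: the shift along the tool's x, y, z in mm, then the turn, a rotation vector about the tool's x, y, z in rad. In form: [[dx, dy, dz, rx, ry, rz], ...]. A call has exactly 5 rows; each row shifts and turns the commanded pose from where the row before left it, along the tool's axes as they then stand; what a row does not reach is not made up. A row lasts 1/8 s, in which the tool goes at most 62.5 mm and 10.7 degrees, less where a joint would pass 70% of its speed; a pose out of reach is approached as far as the arm can. A call is refused whole if a number of a shift passes 62.5 or a number of a turn 0.188, either way. A call with a gripper value outside its range is refused whole. "fingers" is the finger opening in mm, from 0 to 85.4, set as the call begins (left out, the last holds). The fingers move at their own pace and stop on an object; "grip_force" is the grip in N (left out, the last holds). Time passes only in rows, so rows that do not move let the fingers close, or fill a call up. It gives the time, the measured TCP pose, the force, the opening and the grip force at its end, in the units of the state.
- sense(): the state, without advancing time (a new reading comes with each control period).
- eyes.snapshot(name): name is "scene" or "top"; returns (picture, depth): 480x640x3 uint8, red, green, blue; 480x640 float32, mm along the optical axis (not along the pixel's ray), 0 where there is no reading.
- eyes.get_calibration(name): a dict with "intrinsics" (3x3 intrinsics, pixels), "R" (3x3) and "t" (3): a world point X has camera coordinates R X + t. Camera axes: x right, y down, z forward; pixel columns grow to the right and rows downward; lengths in mm; the calibration is good to about 2 mm. A picture is of the moment at which its call begins. get_calibration takes no time and is no camera call.
- job.hand_in(): hands the job in; it is judged then, once.
Trained networks look in the newest picture that a camera, given by its name, has taken for a name from the list of things; names that differ only in an ending like _2 or _b are one class to them, and where a whole thing is asked for, a point or a joint stands for the part that bears it (a point fixed in the world has none). Each returns a list of dicts, best first, with "confidence" (0 to 1); they miss things now and then, are a little off and sometimes report something else, mostly with a low value. They report only what shows in the picture. A call takes as long as a camera call. They do not tell look-alikes from the thing itself.
- models.boxes_of(name, camera): "xyz" ([x, y, z] in mm, in world coordinates, good to about 4 mm: the middle of the surface that is visible of it).
- models.cut_out(name, camera): "pixels" (480x640 bool, what is visible of it).
- models.place_of(name, camera): "xyz" ([x, y, z] in mm, in world coordinates, good to about 4 mm: a listed point, or the origin of a listed thing).
The state is a dict: "time": time; "joint_pos": joint angles; "qd": joint speeds; "joint_efforts": joint torques, N m; "tool_pos": TCP position; "tcp_rot": TCP orientation; "ft_force": force on the tool from outside, world axes, zero at the start; "wrist_torque": the same for the moment, N m; "finger_gap": finger opening in mm; "grip_force": force on a finger pad.
Only numpy, scipy, OpenCV 4.12 (cv2) and the standard library are available. Lean on these libraries where they do the work, as an engineer would, in place of code of your own. Each camera call takes 0.05 s, during which the arm holds its last target. There are 200 camera calls.

### The job

Pick up the yellow infrared thermometer, point it face-on at the end of the black port on the guard's control housing from about 8 cm (3 to 15 cm will do), hold it steady there for a good second, and stand it back upright on its blue mat. Then, gripping the red knob, lift the sagging barrel bolt over the bent keeper while drawing it back (do not wrench it), and pull the gate ajar by the same knob to about 20 degrees. Finish still gripping the knob, holding the spring-loaded gate ajar with the bolt drawn; leave the other things on the bench where they are.

Things in the scene. Friction and masses are not known exactly. Their poses are not given: they have to be found in the camera images.
- guard: fixed low guard round a heating block with 16 capped tubes: beige base, clear walls 122 mm high, 365 mm wide, 270 mm deep; stands flat but its place and yaw vary. Origin on the table under the middle of the gate line; x points away from the robot through the gate into the guard, y to the left along the gate line, z up. The beige control housing (120 wide, 160 high, front face at x = -4 mm) stands to the right, from y = -85 to -205 mm.
- port (a point): centre of the flat end of the black round port (40 mm across, with a yellow ring) that sticks out 36 mm towards the robot from the control housing; 120 mm above the table; its axis lies along the guard's x, the end faces the guard's -x. Axes as the guard's.
- thermometer: loose pistol-shaped infrared thermometer, 220 g about: black foot 80 x 56 x 10 mm, black handle 34 x 30 mm, yellow barrel 110 long (along its x), 36 wide, 40 high, from 65 to 105 mm above the foot's underside, and a black nose 14 mm long, 30 mm across, at +x. Origin: centre of the foot's underside; x is the way it looks, z up. Stands on its foot on the mat.
- therm_grip (a point): centre of the yellow barrel, 85 mm above the underside of the foot; the place to grip, across its 36 mm width (its y). Axes as the thermometer's.
- therm_nose (a point): lens, at the front of the nose, 69 mm ahead (x) of the barrel's centre, at the same height; it looks along x
- mat: fixed blue mat, 160 (x) x 120 (y) x 6 mm thick, on which the thermometer stands at first and must stand again; origin at the centre of its underside, on the table
- gate (a joint): angle of the gate: 0 shut, grows as it swings out towards the robot, to 1.2 rad. A spring shuts it when let go: 0.36 N m when shut, plus 0.6 N m per rad. The gate runs from its hinge 200 mm to the right (guard's -y), clear panel in an aluminium frame with a red free stile, top 122 mm above the table.
- gate_hinge (a point): point on the gate's upright hinge line (left end of the gate, guard y = +125 mm), 122 mm above the table
- knob_grip (a point): middle of the red knob: an upright round knob 22 mm across and 38 mm high on a thin stem on the barrel bolt, standing above the gate's top on the robot's side; this point is 48 mm above the bolt's axis, 19 mm below the knob's top. With the bolt sagging it is about 157 mm above the table, 125 to 131 mm from the pivot screw at the bolt's rear; to the hinge 155 to 165 mm along the gate and 26 mm in front of it.
- knob: the same red knob with its stem, fixed on the bolt; origin on the bolt's axis, 48 mm below the knob's middle; its y runs back along the bolt, the way it is drawn (to the left, towards the hinge), z up the knob
- bolt (a joint): how far the bolt is drawn back towards the hinge, m: starts at 0 to 0.006, 0.055 fully drawn. Slides with 1 N of friction, no spring; stays where left. From 0.045 on it is wholly out of the keeper and the gate can swing. Pulled while sagging, its cross-pin is stopped by the keeper's prongs at about 0.009.
- bolt_tilt (a joint): how far the nose of the bolt is lifted, rad: 0 sagging (rests there by its weight, 0.28 kg in all), 0.07 level, 0.105 the most. The bolt with its guide tilts about a screw at its rear, 130 mm to the left of the knob when not drawn. The cross-pin clears the prongs above about 0.06: that is, with the knob lifted 8 to 13 mm (10 mm is best) from where it hangs. It falls back when let go.
- bolt_nose: brass cross-pin, 10 mm thick, 34 mm long, through the nose of the bolt, 88 mm to the right of the knob; origin at its centre, x along it
- keeper: bent steel keeper on the control housing: two upright prongs, 6 mm thick along the bolt, either side of the bolt's rod, tops 110 mm above the table, behind (right of) which the cross-pin hangs, and a front wall up to 140 mm high that keeps the gate shut while the bolt is in. Origin as the guard's.
- amber_bottle: amber glass bottle, 72 mm across, 150 high; loose bystander, to be left alone; origin at the centre of its underside
- white_jar: white jar with a blue cap, 70 mm across, 85 high; loose bystander, to be left alone; origin at the centre of its underside
- beaker: glass beaker, 72 mm across, 95 high; loose bystander, to be left alone; origin at the centre of its underside
- tube_rack: blue tube rack with ten tubes, 80 x 150 x 108 mm; loose bystander, to be left alone; origin at the centre of its underside
- tip_box: green tip box, 80 x 90 x 55 mm; loose bystander, to be left alone; origin at the centre of its underside
- dish: flat white dish, 90 mm across, 18 high; loose bystander, to be left alone; origin at the centre of its underside
Mind the look-alikes: they are no part of the job. Leave any purple look-alike of the thermometer alone.

How it is judged (in metres and radians):
On the way, in this order (a step that is already met when the one before it is completed fails the run):
1. the gripper holds the thermometer still, its lens 3 to 15 cm in front of the port, aimed within 20 mm of the centre of the port's end and within 35 degrees of face-on, for a second (x of port in the frame of therm_nose between 0.03 and 0.15 m and y of port in the frame of therm_nose between -0.02 and 0.02 m and z of port in the frame of therm_nose between -0.02 and 0.02 m and angle between the x axis of thermometer and the x axis of guard, either way round below 0.61 rad and contact force between the fingers and thermometer above 1 N and linear speed of thermometer below 0.03 m/s), for 0.9 s.
2. the thermometer stands upright on its mat again, let go (horizontal distance between therm_grip and mat below 0.055 m and height (world z) of therm_grip between 0.086 and 0.097 m and angle between therm_grip's own z axis and vertical below 0.12 rad and contact force between the fingers and thermometer below 0.1 N), for 0.2 s.
3. the bolt has been drawn back over the keeper by the knob, at least 40 mm (value of joint bolt above 0.04 m and contact force between the fingers and knob above 1 N), for 0.1 s.
At the end, for the whole second after the job is handed in: the gripper grips the knob (over 1 N) and holds the gate still at 0.2 to 0.55 rad (11 to 31 degrees), bolt drawn over 35 mm, its cross-pin not leaning on the keeper; the thermometer stands upright (within 7 degrees) on the mat, within 55 mm of its middle, untouched (all of step 2 and value of joint gate between 0.2 and 0.55 rad and velocity of joint gate between -0.1 and 0.1 rad/s and value of joint bolt above 0.035 m and contact force between the fingers and knob above 1 N and contact force between bolt_nose and keeper below 0.5 N); the arm keeps its last pose, push and grip.
It fails at once if a bystander was shifted by more than 30 mm (distance of any of amber_bottle, white_jar, beaker, tube_rack, tip_box, dish from where it was at the start of the episode above 0.03 m).
It fails at once if the bolt was wrenched against the keeper with more than 40 N (contact force between bolt_nose and keeper above 40 N).
It also fails if it takes over 56 s, if anything falls off the work surface, if the arm or the gripper's body presses on something with over 40 N, if the wrist force passes 120 N, or if a joint passes its speed limit or range.

## Working session

There is one attempt and no reset: what is moved stays moved. The work goes in short steps, Python scripts to look and compute and a tool call to move; the robot and the scene stay as the last step left them, time stands still between calls to the robot, and variables do not carry over. Pictures are saved under pics/ and viewed, at most 10 in all, crops included, and the job is handed in when it is done.

Besides the shell and the picture viewer there is one more tool, called after "Request:" as name(argument=value, ...) on one line, values as JSON. apply_moves: Moves the arm, as the interface text tells. Its arguments: {"type":"object","properties":{"rows":{"type":"array"},"fingers":{"type":"number"},"grip_force":{"type":"number"}},"required":["rows"]}

```bash
mkdir -p pics
python3 - <<'E'
from bench import sense, eyes, models
import cv2,numpy as np
s=sense(); print(s['time'],s['tool_pos'],s['tcp_rot'],s['finger_gap'])
for c in ('scene','top'):
    p,d=eyes.snapshot(c); cv2.imwrite(f'pics/{c}0.png',p[:,:,::-1]); np.save(f'pics/{c}d.npy',d)
    for n in ['port','therm_grip','therm_nose','thermometer','mat','knob_grip','gate_hinge','guard','keeper','amber_bottle','white_jar','beaker','tube_rack','tip_box','dish']:
        print(c,n,[(np.round(r['xyz']).tolist(),round(r['confidence'],2)) for r in models.place_of(n,c)[:3]])
print(sense()['time'])
E
```

```text
0.0 [ 171.93396388 -574.20322148  200.85005463] [-1.79894868e+02 -8.91891629e-03  1.66641569e+01] 85.40361327767363
scene port [([598.0, -174.0, 120.0], 0.88)]
scene therm_grip [([220.0, 281.0, 85.0], 0.9), ([412.0, 301.0, 89.0], 0.87), ([241.0, 446.0, 85.0], 0.79)]
scene therm_nose [([301.0, 412.0, 82.0], 0.89), ([176.0, 230.0, 88.0], 0.82), ([477.0, 278.0, 93.0], 0.67)]
scene thermometer [([222.0, 278.0, -1.0], 0.95), ([414.0, 298.0, 8.0], 0.63), ([241.0, 450.0, 1.0], 0.56)]
scene mat [([415.0, 299.0, 0.0], 0.6)]
scene knob_grip [([615.0, -30.0, 155.0], 0.7)]
scene gate_hinge [([640.0, 125.0, 119.0], 0.67)]
scene guard [([642.0, -2.0, 1.0], 0.78)]
scene keeper []
scene amber_bottle [([646.0, -427.0, 1.0], 0.59), ([610.0, -118.0, 100.0], 0.46)]
scene white_jar [([538.0, -424.0, -2.0], 0.64)]
scene beaker [([435.0, -387.0, -0.0], 0.58)]
scene tube_rack [([706.0, 341.0, -1.0], 0.98), ([642.0, 124.0, 122.0], 0.36)]
scene tip_box [([558.0, 443.0, 2.0], 0.61)]
scene dish [([386.0, 41.0, -0.0], 0.87)]
top port [([612.0, -37.0, 160.0], 0.72), ([598.0, -174.0, 119.0], 0.63), ([537.0, -428.0
[... 255 characters left out ...]
0, 0.0], 0.81), ([411.0, 303.0, 3.0], 0.76), ([224.0, 280.0, -5.0], 0.62)]
top mat [([419.0, 304.0, 1.0], 0.72), ([478.0, 277.0, 92.0], 0.32)]
top knob_grip [([614.0, -33.0, 159.0], 0.62), ([479.0, 278.0, 90.0], 0.43)]
top gate_hinge [([644.0, 121.0, 124.0], 0.98)]
top guard [([636.0, 2.0, -4.0], 0.76)]
top keeper [([595.0, -173.0, 120.0], 0.41)]
top amber_bottle [([646.0, -427.0, 2.0], 0.92), ([412.0, 299.0, 2.0], 0.35), ([609.0, -113.0, 102.0], 0.24)]
top white_jar [([539.0, -426.0, -0.0], 0.79)]
top beaker [([433.0, -390.0, -2.0], 0.7), ([386.0, 46.0, 2.0], 0.3)]
top tube_rack [([707.0, 343.0, 2.0], 0.89)]
top tip_box [([561.0, 444.0, 1.0], 0.73)]
top dish [([382.0, 48.0, 3.0], 0.86)]
1.6
```

View pics/scene0.png

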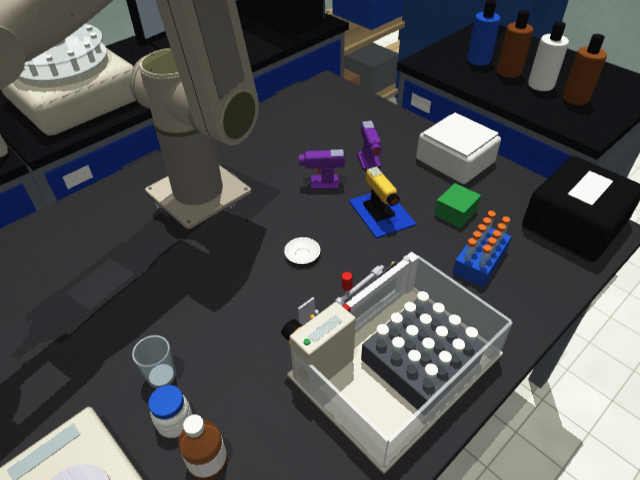

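View pics/top0.png

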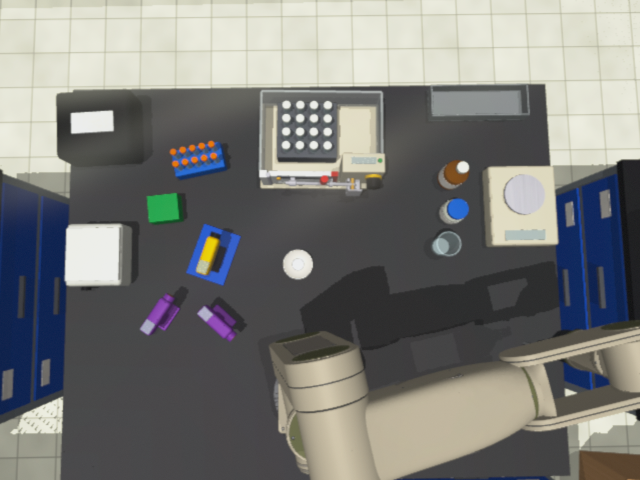

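```bash
cat > h.py <<'E'
from bench import sense
import numpy as np
from scipy.spatial.transform import Rotation as R
def plan(*wps, start=None):
    """wps: (x,y,z,yaw,nrows), tool down; prints total and per-row tool-frame moves"""
    s=sense(); p=np.array(s['tool_pos']); q=R.from_euler('xyz',s['tcp_rot'],degrees=True)
    if start is not None: p=np.array(start[:3],float); q=R.from_euler('xyz',[180,0,start[3]],degrees=True)
    print('t',round(s['time'],2),'at',p.round(1),np.round(s['tcp_rot'],1),'gap',round(s['finger_gap'],1),'grip',np.round(s['grip_force'],1),'F',np.round(s['ft_force'],1))
    for x,y,z,yaw,n in wps:
        T=np.array([x,y,z],float); QT=R.from_euler('xyz',[180,0,yaw],degrees=True)
        print('->',(x,y,z,yaw))
        for i in range(n):
            d=q.inv().apply((T-p)/(n-i)); rv=(q.inv()*QT).as_rotvec()/(n-i)
            d=d.round(0 if n>1 else 1); rv=rv.round(3)
            print([*d.tolist(),*rv.tolist()],end=', ' if (i%5)!=4 else '\n')
            p=p+q.apply(d); q=q*R.from_rotvec(rv)
        print()
E
python3 - <<'E'
from h import plan
plan((410,-250,220,75,6),(440,50,220,125,5),(411,302,190,159,4))
import numpy as np
from bench import eyes
# depth of guard: points for yaw estimates
for c in('scene','top'):
    d=np.load(f'pics/{c}d.npy'); k=eyes.get_calibration(c); K,Rm,t=[np.array(k[a]) for a in('intrinsics','R','t')]
    v,u=np.mgrid[:480,:640]; P=np.linalg.inv(K)@np.stack([u*d,v*d,d]).reshape(3,-1); W=(Rm.T@(P-t.reshape(3,1))).T; W=W[d.ravel()>0]
    m=(W[:,2]>60)&(W[:,2]<150)&(abs(W[:,1]+150)<45)&(W[:,0]>615)&(W[:,0]<660)
    print(c,'housing front',m.sum(), np.polyfit(W[m][:,1],W[m][:,0],1) if m.sum()>20 else '')
    m=(abs(W[:,2]-120)<5)&(W[:,1]>-40)&(W[:,1]<130)&(W[:,0]>615)&(W[:,0]<665)
    print(c,'gate top',m.sum(), np.polyfit(W[m][:,1],W[m][:,0],1) if m.sum()>20 else '')
    m=(W[:,2]>65)&(W[:,2]<125)&(np.hypot(W[:,0]-412,W[:,1]-302)<80)
    B=W[m]; e=np.linalg.eigh(np.cov(B[:,:2].T))[1][:,1]
    print(c,'therm',m.sum(),B.mean(0).round(1),np.degrees(np.arctan(e[1]/e[0])).round(1),B[:,2].max().round(1))
E
```

```text
t 1.6 at [ 172.  -574.8  201.9] [-180.     0.    16.7] gap 85.4 grip 0.0 F [ 0.4 -0.4  0.1]
-> (410, -250, 220, 75)
[54.0, -40.0, -3.0, -0.0, 0.0, -0.17], [60.0, -31.0, -3.0, -0.0, 0.0, -0.17], [64.0, -20.0, -3.0, -0.0, 0.0, -0.17], [66.0, -10.0, -3.0, -0.0, 0.0, -0.169], [67.0, 2.0, -3.0, -0.0, 0.0, -0.17]
[66.0, 13.0, -3.0, -0.0, 0.0, -0.169], 
-> (440, 50, 220, 125)
[59.0, -10.0, -0.0, -0.0, -0.0, -0.175], [60.0, 1.0, -0.0, -0.0, -0.0, -0.174], [59.0, 11.0, -0.0, -0.0, -0.0, -0.175], [57.0, 22.0, -0.0, -0.0, -0.0, -0.174], [52.0, 31.0, -0.0, -0.0, -0.0, -0.175]

-> (411, 302, 190, 159)
[56.0, 30.0, 7.0, -0.0, -0.0, -0.148], [51.0, 38.0, 8.0, -0.0, -0.0, -0.148], [44.0, 45.0, 7.0, -0.0, -0.0, -0.149], [37.0, 51.0, 8.0, -0.0, -0.0, -0.148], 
scene housing front 44 [7.19031777e-02 6.31116558e+02]
scene gate top 701 [2.70342774e-02 6.35999542e+02]
scene therm 727 [423.7 289.  100. ] -16.8 115.2
top housing front 235 [7.22700596e-02 6.35772473e+02]
top gate top 295 [1.30565506e-02 6.33371877e+02]
top therm 591 [411.5 298.2 109. ] -18.7 120.6
```

Run:
```python
from h import plan
plan((405,-250,220,75,8),(440,50,220,125,6),(411,302,170,160,6))
```

```text
t 1.6 at [ 172.  -574.8  201.9] [-180.     0.    16.7] gap 85.4 grip 0.0 F [ 0.4 -0.4  0.1]
-> (405, -250, 220, 75)
[40.0, -31.0, -2.0, -0.0, 0.0, -0.127], [43.0, -25.0, -2.0, -0.0, 0.0, -0.127], [46.0, -20.0, -2.0, -0.0, 0.0, -0.127], [48.0, -14.0, -2.0, -0.0, 0.0, -0.127], [49.0, -7.0, -3.0, -0.0, 0.0, -0.128]
[50.0, -1.0, -2.0, -0.0, 0.0, -0.127], [50.0, 5.0, -3.0, -0.0, 0.0, -0.128], [48.0, 12.0, -2.0, -0.0, 0.0, -0.127], 
-> (440, 50, 220, 125)
[50.0, -7.0, -0.0, -0.0, -0.0, -0.145], [50.0, -0.0, -0.0, -0.0, -0.0, -0.146], [50.0, 7.0, -0.0, -0.0, -0.0, -0.145], [48.0, 14.0, -0.0, -0.0, -0.0, -0.146], [46.0, 21.0, -0.0, -0.0, -0.0, -0.145]
[42.0, 28.0, -0.0, -0.0, -0.0, -0.146], 
-> (411, 302, 170, 160)
[37.0, 20.0, 8.0, -0.0, -0.0, -0.102], [35.0, 24.0, 8.0, -0.0, -0.0, -0.102], [32.0, 27.0, 8.0, -0.0, -0.0, -0.102], [30.0, 31.0, 9.0, -0.0, -0.0, -0.102], [26.0, 33.0, 8.0, -0.0, -0.0, -0.101]
[23.0, 36.0, 9.0, -0.0, -0.0, -0.102],
```

Request:
apply_moves(rows=[[40, -31, -2, 0, 0, -0.127], [43, -25, -2, 0, 0, -0.127], [46, -20, -2, 0, 0, -0.127], [48, -14, -2, 0, 0, -0.127], [49, -7, -3, 0, 0, -0.128]], fingers=85)

```text
time: 2.22
tool_pos: [318.3, -370.2, 213.1]
tcp_rot: [180.0, 0.0, 53.3]
ft_force: [1.2, 0.1, 0.3]
finger_gap: 85.0
grip_force: 0.0
```

Request:
apply_moves(rows=[[50, -1, -2, 0, 0, -0.127], [50, 5, -3, 0, 0, -0.128], [48, 12, -2, 0, 0, -0.127], [50, -7, 0, 0, 0, -0.145], [50, 0, 0, 0, 0, -0.146]])

```text
time: 2.85
tool_pos: [417.5, -148.8, 220.0]
tcp_rot: [180.0, 0.0, 91.9]
ft_force: [0.6, 0.8, 0.7]
finger_gap: 85.0
grip_force: 0.0
```

Request:
apply_moves(rows=[[50, 7, 0, 0, 0, -0.145], [48, 14, 0, 0, 0, -0.146], [46, 21, 0, 0, 0, -0.145], [42, 28, 0, 0, 0, -0.146], [37, 20, 8, 0, 0, -0.102]])

```text
time: 3.48
tool_pos: [435.7, 93.6, 212.7]
tcp_rot: [179.9, 0.1, 131.1]
ft_force: [-0.0, 0.5, 0.3]
finger_gap: 85.1
grip_force: 0.0
```

Request:
apply_moves(rows=[[35, 24, 8, 0, 0, -0.102], [32, 27, 8, 0, 0, -0.102], [30, 31, 9, 0, 0, -0.102], [26, 33, 8, 0, 0, -0.101], [23, 36, 9, 0, 0, -0.102]])

```text
time: 4.1
tool_pos: [410.6, 303.9, 169.9]
tcp_rot: [180.0, 0.0, 160.2]
ft_force: [-0.3, -0.2, 0.9]
finger_gap: 85.3
grip_force: 0.0
```

Run:
```python
from h import plan
plan((411,302,72,160,4))
from bench import sense,eyes,models
print(sense()['joint_pos'])
eyes.snapshot('scene')
for n in('therm_grip','therm_nose','mat'): print(n,[(r['xyz'].round(1).tolist() if hasattr(r['xyz'],'round') else r['xyz'],round(r['confidence'],2)) for r in models.place_of(n,'scene')])
```

```text
t 4.1 at [410.6 303.9 169.9] [180.    0.  160.2] gap 85.3 grip 0.0 F [-0.3 -0.2  0.9]
-> (411, 302, 72, 160)
[-0.0, -0.0, 24.0, 0.0, 0.0, 0.001], [-0.0, -1.0, 25.0, 0.0, 0.0, 0.001], [-0.0, -0.0, 24.0, 0.0, 0.0, 0.001], [-1.0, -1.0, 25.0, 0.0, 0.001, 0.001], 
[ 3.07614811e+01 -5.51477509e+00  1.01756010e+02 -8.11656848e-03
  8.37167674e+01 -3.94478585e+01]
therm_grip [([219.8, 281.2, 85.7], 0.82), ([414.9, 301.1, 92.4], 0.64), ([241.2, 448.1, 84.0], 0.57)]
therm_nose [([172.6, 226.3, 86.2], 0.84), ([476.8, 276.4, 93.5], 0.82), ([301.9, 412.1, 80.2], 0.69)]
mat [([421.1, 300.6, -2.2], 0.8)]
```

Request:
apply_moves(rows=[[0, 0, 24, 0, 0, 0], [-1, -1, 25, 0, 0, 0], [0, 0, 24, 0, 0, 0], [-1, -1, 24, 0, 0, 0], [0, 0, 0, 0, 0, 0]])

```text
time: 4.92
tool_pos: [411.0, 297.9, 71.3]
tcp_rot: [-179.8, -0.1, 159.9]
ft_force: [0.3, -0.3, 0.1]
finger_gap: 85.2
grip_force: 0.0
```

Request:
apply_moves(rows=[[0, 0, 0, 0, 0, 0], [0, 0, 0, 0, 0, 0], [0, 0, 0, 0, 0, 0], [0, 0, 0, 0, 0, 0], [0, 0, 0, 0, 0, 0]], fingers=20, grip_force=60)

```text
time: 5.55
tool_pos: [413.0, 300.4, 74.5]
tcp_rot: [179.9, 0.1, 160.0]
ft_force: [0.3, -1.1, 6.2]
finger_gap: 33.9
grip_force: 60.4
```

Run:
```python
from h import plan
s=(412,302,72,160)
plan((411,302,132,160,3),(470,60,132,170,7),(449,-174,105,179,5))
```

```text
t 5.55 at [413.  300.4  74.5] [1.799e+02 1.000e-01 1.600e+02] gap 33.9 grip 60.4 F [ 0.3 -1.1  6.2]
-> (411, 302, 132, 160)
[1.0, 0.0, -19.0, 0.001, 0.001, 0.0], [1.0, 0.0, -19.0, 0.0, 0.0, 0.0], [0.0, 1.0, -20.0, 0.001, 0.001, 0.0], 
-> (470, 60, 132, 170)
[-20.0, -30.0, 0.0, -0.0, -0.0, -0.025], [-19.0, -30.0, 0.0, -0.0, -0.0, -0.025], [-18.0, -31.0, 0.0, -0.0, -0.0, -0.025], [-17.0, -31.0, 0.0, -0.0, -0.0, -0.025], [-17.0, -31.0, 0.0, -0.0, -0.0, -0.025]
[-16.0, -32.0, 0.0, -0.0, -0.0, -0.025], [-15.0, -32.0, 1.0, -0.0, -0.0, -0.024], 
-> (449, -174, 105, 179)
[-4.0, -47.0, 5.0, -0.0, -0.0, -0.031], [-2.0, -47.0, 5.0, -0.0, -0.0, -0.032], [-1.0, -47.0, 6.0, -0.0, -0.0, -0.031], [0.0, -47.0, 5.0, -0.0, -0.0, -0.032], [2.0, -46.0, 6.0, -0.0, -0.0, -0.031]
```

Request:
apply_moves(rows=[[0, 0, -10, 0, 0, 0], [0, 0, -18, 0, 0, 0], [0, 0, -18, 0, 0, 0], [0, 0, -12, 0, 0, 0], [-10, -15, 0, 0, 0, -0.02]])

```text
time: 6.18
tool_pos: [417.1, 283.5, 133.2]
tcp_rot: [179.8, 0.1, 161.3]
ft_force: [-0.3, -0.9, -3.1]
finger_gap: 34.0
grip_force: 60.2
```

Request:
apply_moves(rows=[[-20, -30, 0, 0, 0, -0.025], [-19, -31, 0, 0, 0, -0.025], [-18, -31, 0, 0, 0, -0.025], [-17, -31, 0, 0, 0, -0.025], [-17, -31, 0, 0, 0, -0.025]])

```text
time: 6.8
tool_pos: [461.6, 108.1, 131.6]
tcp_rot: [180.0, 0.0, 168.4]
ft_force: [0.5, 0.6, -2.2]
finger_gap: 33.7
grip_force: 60.3
```

Request:
apply_moves(rows=[[-10, -40, 0, 0, 0, -0.03], [-4, -45, 5, 0, 0, -0.03], [-2, -47, 5, 0, 0, -0.03], [-1, -47, 6, 0, 0, -0.03], [0, -47, 5, 0, 0, -0.03]])

```text
time: 7.42
tool_pos: [446.0, -119.0, 110.4]
tcp_rot: [-180.0, 0.1, 177.0]
ft_force: [1.4, -1.1, -3.2]
finger_gap: 33.8
grip_force: 60.3
```

Run:
```python
from h import plan
plan((449,-174,102,179,5))
from bench import sense,eyes,models
eyes.snapshot('scene')
for n in('therm_grip','therm_nose','port'): print(n,[(r['xyz'].round(1).tolist() if hasattr(r['xyz'],'round') else r['xyz'],round(r['confidence'],2)) for r in models.place_of(n,'scene')])
```

```text
t 7.42 at [ 446.  -119.   110.4] [-1.80e+02  1.00e-01  1.77e+02] gap 33.8 grip 60.3 F [ 1.4 -1.1 -3.2]
-> (449, -174, 102, 179)
[-1.0, -11.0, 2.0, -0.0, 0.0, -0.007], [-1.0, -11.0, 2.0, -0.0, 0.0, -0.007], [-1.0, -11.0, 1.0, -0.0, 0.0, -0.007], [-1.0, -11.0, 2.0, -0.0, 0.0, -0.007], [-1.0, -11.0, 1.0, -0.0, 0.001, -0.007]

therm_grip [([219.7, 277.1, 86.0], 0.95), ([241.3, 448.3, 85.3], 0.73), ([447.0, -118.5, 130.2], 0.58)]
therm_nose [([173.2, 229.1, 88.5], 0.83), ([299.4, 408.4, 83.8], 0.76), ([513.3, -124.9, 126.6], 0.64)]
port [([594.2, -172.7, 119.3], 0.98), ([391.0, 42.4, -2.8], 0.74)]
```

Request:
apply_moves(rows=[[-1, -14, 3, 0, 0, -0.01], [-1, -14, 3, 0, 0, -0.01], [0, -13, 2, 0, 0, -0.01], [0, -9, 1, 0, 0, -0.01], [0, -5, 0, 0, 0, 0]])

```text
time: 8.25
tool_pos: [445.9, -173.0, 100.8]
tcp_rot: [180.0, -0.0, 179.2]
ft_force: [0.5, 0.2, -2.7]
finger_gap: 33.7
grip_force: 60.7
```

Run:
```python
from h import plan
plan((448,-174,102,179,1))
from bench import sense,eyes,models
import numpy as np,cv2
p,d=eyes.snapshot('scene'); cv2.imwrite('pics/aim.png',cv2.resize(p[250:450,200:420,::-1],None,fx=3,fy=3)[:600])
P={}
for n in('therm_grip','therm_nose','port'): print(n,[(np.round(r['xyz'],1).tolist(),round(r['confidence'],2)) for r in models.place_of(n,'scene')])
```

```text
t 8.25 at [ 445.9 -173.   100.8] [180.   -0.  179.2] gap 33.7 grip 60.7 F [ 0.5  0.2 -2.7]
-> (448, -174, 102, 179)
[-2.1, -1.0, -1.2, 0.0, -0.0, 0.003], 
therm_grip [([445.2, -171.6, 117.7], 0.94), ([216.2, 279.2, 86.9], 0.87), ([242.5, 447.8, 85.3], 0.65), ([512.0, -174.5, 119.0], 0.52), ([555.6, 443.9, -3.7], 0.37)]
therm_nose [([513.4, -173.2, 119.6], 0.84), ([176.2, 227.9, 87.0], 0.82), ([301.2, 412.3, 81.4], 0.79), ([443.7, -178.9, 33.6], 0.17)]
port [([598.1, -172.4, 116.4], 0.79)]
```

View pics/aim.png

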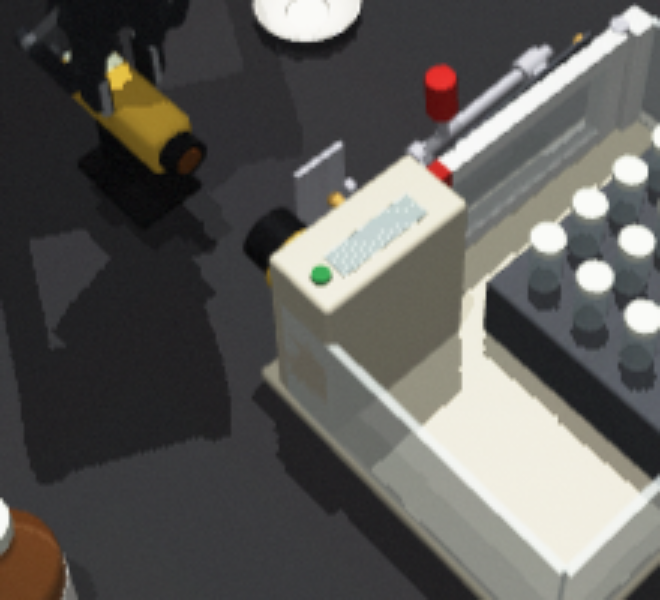

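Request:
apply_moves(rows=[[0, 0, 0, 0, 0, 0], [0, 0, 0, 0, 0, 0], [0, 0, 0, 0, 0, 0], [0, 0, 0, 0, 0, 0], [0, 0, 0, 0, 0, 0]])

```text
time: 9.07
tool_pos: [446.0, -172.5, 100.9]
tcp_rot: [180.0, -0.0, 179.2]
ft_force: [0.5, 0.3, -3.2]
finger_gap: 33.7
grip_force: 60.7
```

Request:
apply_moves(rows=[[0, 0, 0, 0, 0, 0], [0, 0, 0, 0, 0, 0], [0, 0, 0, 0, 0, 0], [0, 0, 0, 0, 0, 0], [0, 0, 0, 0, 0, 0]])

```text
time: 9.7
tool_pos: [446.0, -172.5, 100.9]
tcp_rot: [180.0, -0.0, 179.2]
ft_force: [-0.5, -0.5, -3.0]
finger_gap: 33.8
grip_force: 60.7
```

Run:
```python
from h import plan
plan((465,60,132,170,6),(416,301,132,160,7),(416,301,79,160,4))
```

```text
t 9.7 at [ 446.  -172.5  100.9] [180.   -0.  179.2] gap 33.8 grip 60.7 F [-0.5 -0.5 -3. ]
-> (465, 60, 132, 170)
[-3.0, 39.0, -5.0, 0.0, -0.0, 0.027], [-2.0, 39.0, -5.0, 0.0, -0.0, 0.027], [-0.0, 39.0, -5.0, 0.0, -0.0, 0.027], [1.0, 39.0, -5.0, 0.0, -0.0, 0.027], [1.0, 39.0, -6.0, 0.0, -0.0, 0.026]
[3.0, 38.0, -5.0, 0.0, -0.0, 0.027], 
-> (416, 301, 132, 160)
[13.0, 33.0, -0.0, 0.0, -0.0, 0.025], [14.0, 32.0, -0.0, 0.0, -0.0, 0.025], [14.0, 32.0, -0.0, 0.0, -0.0, 0.025], [15.0, 32.0, -0.0, 0.0, -0.0, 0.025], [16.0, 31.0, -0.0, 0.0, -0.0, 0.025]
[17.0, 31.0, -0.0, 0.0, -0.0, 0.025], [18.0, 30.0, -0.0, 0.0, -0.0, 0.024], 
-> (416, 301, 79, 160)
[-0.0, 0.0, 13.0, 0.0, -0.0, 0.0], [-0.0, 0.0, 13.0, 0.0, -0.0, 0.0], [-0.0, 0.0, 13.0, 0.0, -0.0, 0.0], [-0.0, 0.0, 14.0, 0.0, -0.0, 0.0],
```

Request:
apply_moves(rows=[[-3, 25, -5, 0, 0, 0.02], [-2, 40, -5, 0, 0, 0.027], [0, 42, -5, 0, 0, 0.027], [1, 42, -5, 0, 0, 0.027], [1, 42, -6, 0, 0, 0.026]])

```text
time: 10.32
tool_pos: [461.7, 19.3, 127.1]
tcp_rot: [180.0, 0.0, 171.9]
ft_force: [0.6, 1.0, -2.6]
finger_gap: 33.6
grip_force: 60.8
```

Request:
apply_moves(rows=[[3, 42, -5, 0, 0, 0.027], [13, 33, 0, 0, 0, 0.025], [14, 32, 0, 0, 0, 0.025], [14, 32, 0, 0, 0, 0.025], [15, 32, 0, 0, 0, 0.025]])

```text
time: 10.95
tool_pos: [435.9, 198.8, 132.0]
tcp_rot: [180.0, 0.0, 164.6]
ft_force: [0.2, 0.7, -2.6]
finger_gap: 34.0
grip_force: 60.8
```

Request:
apply_moves(rows=[[16, 31, 0, 0, 0, 0.025], [17, 31, 0, 0, 0, 0.025], [18, 30, 0, 0, 0, 0.03], [0, 0, 13, 0, 0, 0], [0, 0, 13, 0, 0, 0]])

```text
time: 11.58
tool_pos: [413.7, 300.2, 104.9]
tcp_rot: [-180.0, -0.0, 160.1]
ft_force: [-0.3, -0.7, -3.0]
finger_gap: 33.8
grip_force: 60.9
```

Run:
```python
from h import plan
plan((416,301,76,160,5))
```

```text
t 11.57 at [413.7 300.2 104.9] [-180.    -0.   160.1] gap 33.8 grip 60.9 F [-0.3 -0.7 -3. ]
-> (416, 301, 76, 160)
[-0.0, 0.0, 6.0, -0.0, -0.0, 0.0], [-0.0, 0.0, 6.0, -0.0, -0.0, 0.001], [-1.0, 1.0, 6.0, -0.0, -0.0, 0.0], [-0.0, 0.0, 5.0, -0.0, -0.0, 0.001], [-1.0, 1.0, 6.0, -0.001, -0.0, 0.0]
```

Request:
apply_moves(rows=[[-1, 0, 10, 0, 0, 0], [-1, 0, 10, 0, 0, 0], [0, 0, 6, 0, 0, 0], [0, 0, 3, 0, 0, 0], [0, 0, 1, 0, 0, 0]])

```text
time: 12.2
tool_pos: [415.9, 299.9, 76.0]
tcp_rot: [180.0, 0.0, 160.1]
ft_force: [-0.1, 0.1, -3.5]
finger_gap: 34.0
grip_force: 60.9
```

Request:
apply_moves(rows=[[0, 0, 1, 0, 0, 0], [0, 0, 1, 0, 0, 0], [0, 0, 0.5, 0, 0, 0], [0, 0, 0, 0, 0, 0], [0, 0, 0, 0, 0, 0]])

```text
time: 12.82
tool_pos: [416.1, 300.2, 74.5]
tcp_rot: [180.0, 0.0, 160.1]
ft_force: [-3.4, -1.4, 5.9]
finger_gap: 33.6
grip_force: 61.9
```

Contact. Release, wait, then lift.

Request:
apply_moves(rows=[[0, 0, 0, 0, 0, 0], [0, 0, 0, 0, 0, 0], [0, 0, 0, 0, 0, 0], [0, 0, 0, 0, 0, 0], [0, 0, 0, 0, 0, 0]], fingers=85)

```text
time: 13.45
tool_pos: [415.8, 299.9, 73.4]
tcp_rot: [-180.0, -0.0, 160.1]
ft_force: [0.3, -0.2, 0.6]
finger_gap: 85.1
grip_force: 0.0
```

Request:
apply_moves(rows=[[0, 0, -20, 0, 0, 0], [0, 0, -40, 0, 0, 0], [0, 0, -50, 0, 0, 0], [0, 0, -40, 0, 0, 0], [0, 0, 0, 0, 0, 0]])

```text
time: 14.08
tool_pos: [417.9, 301.1, 227.9]
tcp_rot: [179.7, 0.3, 160.1]
ft_force: [0.8, 1.0, -0.3]
finger_gap: 85.0
grip_force: 0.0
```

Run:
```python
from h import plan
plan((500,130,225,125,5),(613,-32,225,88,5))
from bench import sense,eyes,models
import numpy as np,cv2
p,d=eyes.snapshot('scene'); cv2.imwrite('pics/placed.png',p[:,:,::-1])
for c in('scene','top'):
  if c=='top': eyes.snapshot('top')
  for n in('therm_grip','mat','knob_grip','gate_hinge'): print(n,[(np.round(r['xyz'],1).tolist(),round(r['confidence'],2)) for r in models.place_of(n,c)])
K=eyes.get_calibration('scene'); Ki=np.linalg.inv(K['intrinsics']); Rm=np.array(K['R']); t=np.array(K['t'])
v,u=np.mgrid[:480,:640]; W=((np.stack([u*d,v*d,d],-1)@Ki.T)-t)@Rm
m=(d>0)&(p[...,0]>120)&(p[...,1]<70)&(p[...,2]<70)&(abs(W[...,0]-613)<40)&(abs(W[...,1]+32)<40)&(W[...,2]>130)
B=W[m]; print(m.sum(),B.mean(0).round(1),B.min(0).round(1),B.max(0).round(1),'top',B[B[:,2]>B[:,2].max()-5].mean(0).round(1))
```

```text
t 14.07 at [417.9 301.1 227.9] [179.7   0.3 160.1] gap 85.0 grip 0.0 F [ 0.8  1.  -0.3]
-> (500, 130, 225, 125)
[-27.0, -27.0, 1.0, 0.001, 0.001, 0.122], [-30.0, -23.0, 0.0, 0.002, 0.0, 0.123], [-33.0, -19.0, 1.0, 0.001, 0.001, 0.122], [-35.0, -15.0, 0.0, 0.002, 0.0, 0.123], [-36.0, -11.0, 1.0, 0.001, 0.001, 0.122]

-> (613, -32, 225, 88)
[-40.0, -0.0, -0.0, 0.0, -0.0, 0.129], [-39.0, 5.0, -0.0, 0.0, -0.0, 0.129], [-38.0, 10.0, -0.0, 0.0, -0.0, 0.129], [-37.0, 15.0, -0.0, 0.0, -0.0, 0.129], [-34.0, 19.0, -0.0, 0.0, -0.0, 0.13]

therm_grip [([221.3, 278.7, 88.0], 0.77), ([417.7, 301.3, 91.0], 0.75), ([241.0, 448.0, 85.2], 0.58)]
mat [([419.8, 301.9, -1.0], 0.68)]
knob_grip [([611.5, -28.9, 156.1], 0.54)]
gate_hinge [([640.0, 124.1, 117.4], 0.81)]
therm_grip [([410.7, 301.8, 90.2], 0.86), ([245.9, 448.7, 84.2], 0.78), ([225.3, 280.1, 79.5], 0.56)]
mat [([415.6, 304.4, 2.1], 0.72), ([418.5, 301.6, 3.1], 0.6), ([642.8, -428.7, 1.6], 0.54)]
knob_grip [([612.3, -35.4, 157.8], 0.39)]
gate_hinge [([643.4, 124.3, 125.3], 0.9), ([538.2, -427.4, 1.9], 0.34), ([638.9, -0.6, -0.5], 0.17)]
71 [613.  -34.9 172.3] [602.5 -44.5 169.3] [622.9 -25.1 176.2] top [613.3 -35.  173. ]
```

View pics/placed.png

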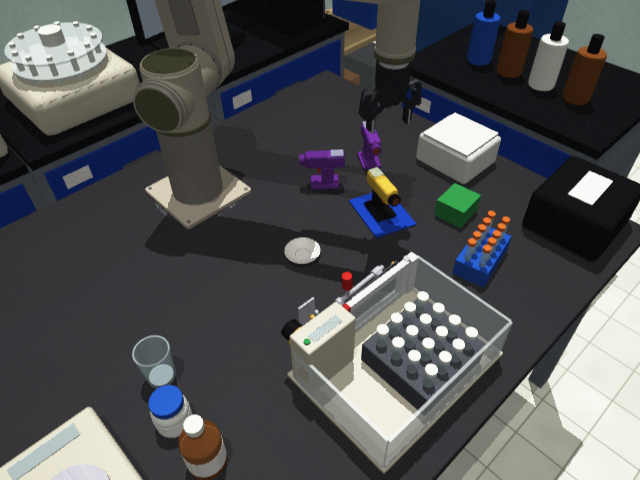

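Request:
apply_moves(rows=[[-27, -27, 1, 0, 0, 0.122], [-30, -23, 0, 0, 0, 0.123], [-33, -19, 1, 0, 0, 0.122], [-35, -15, 0, 0, 0, 0.123], [-36, -11, 1, 0, 0, 0.122]])

```text
time: 15.2
tool_pos: [498.0, 127.5, 220.3]
tcp_rot: [180.0, -0.0, 124.8]
ft_force: [-0.2, 0.7, 0.1]
finger_gap: 84.8
grip_force: 0.0
```

Request:
apply_moves(rows=[[-40, 0, 0, 0, 0, 0.129], [-39, 5, 0, 0, 0, 0.129], [-38, 10, 0, 0, 0, 0.129], [-37, 15, 0, 0, 0, 0.129], [-34, 19, 0, 0, 0, 0.13]])

```text
time: 15.82
tool_pos: [611.1, -34.5, 220.1]
tcp_rot: [-180.0, -0.0, 87.7]
ft_force: [0.9, 0.7, -0.1]
finger_gap: 84.9
grip_force: 0.0
```

Run:
```python
from h import plan
plan((613,-34,139,88,5))
```

```text
t 15.82 at [611.1 -34.5 220.1] [-180.    -0.    87.7] gap 84.9 grip 0.0 F [ 0.9  0.7 -0.1]
-> (613, -34, 139, 88)
[0.0, 0.0, 16.0, -0.0, -0.0, -0.001], [0.0, 0.0, 16.0, -0.0, -0.0, -0.001], [0.0, 1.0, 16.0, -0.0, -0.0, -0.001], [0.0, 0.0, 17.0, -0.0, -0.0, -0.001], [1.0, 1.0, 16.0, -0.0, -0.0, -0.0]
```

Request:
apply_moves(rows=[[0, 0, 17, 0, 0, 0], [0, 1, 18, 0, 0, 0], [0, 0, 18, 0, 0, 0], [0, 1, 18, 0, 0, 0], [0, 0, 10, 0, 0, 0]])

```text
time: 16.45
tool_pos: [611.6, -32.7, 137.5]
tcp_rot: [-179.9, -0.0, 88.1]
ft_force: [0.8, 0.4, 0.3]
finger_gap: 84.8
grip_force: 0.0
```

Request:
apply_moves(rows=[[0, 0, 0, 0, 0, 0], [0, 0, 0, 0, 0, 0], [0, 0, 0, 0, 0, 0], [0, 0, 0, 0, 0, 0], [0, 0, 0, 0, 0, 0]], fingers=5, grip_force=50)

```text
time: 17.08
tool_pos: [612.8, -33.7, 139.9]
tcp_rot: [179.9, 0.0, 88.0]
ft_force: [0.0, -1.2, 1.5]
finger_gap: 17.8
grip_force: 48.8
```

Run:
```python
from bench import sense,eyes,models
import numpy as np,cv2
p,d=eyes.snapshot('scene'); cv2.imwrite('pics/grip.png',cv2.resize(p[190:340,260:460,::-1],None,fx=4,fy=4))
p,d=eyes.snapshot('top'); 
print([(np.round(r['xyz'],1).tolist(),round(r['confidence'],2)) for r in models.place_of('knob_grip','top')])
s=sense(); print(s['tool_pos'],s['ft_force'],s['wrist_torque'])
```

```text
[]
[612.76698413 -33.653476   139.75993879] [ 0.22172064 -1.18755341  1.88183054] [-0.21010854  0.05593849  0.02184554]
```

View pics/grip.png

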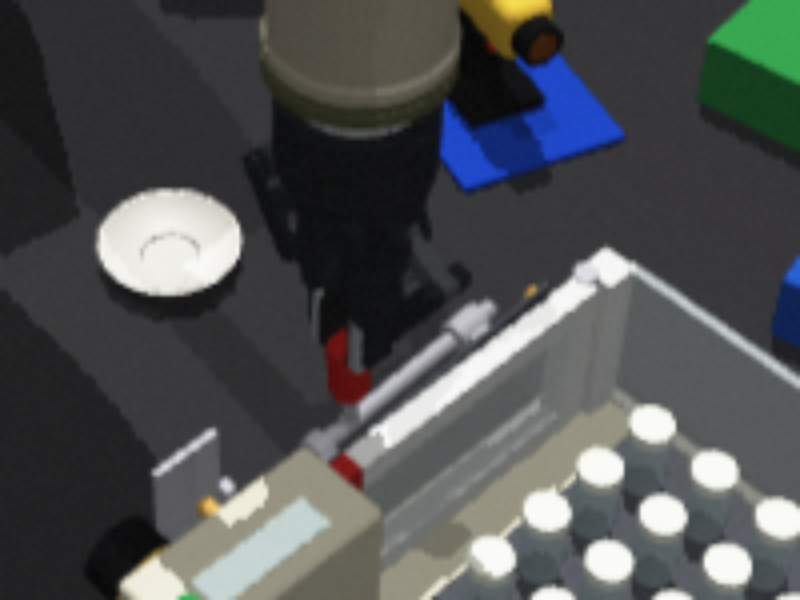

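Request:
apply_moves(rows=[[0.5, 0, -2.5, 0, -0.019, 0], [0.5, 0, -2.5, 0, -0.019, 0], [0.6, 0, -2.5, 0, -0.019, 0], [0.6, 0, -2.5, 0, -0.019, 0], [0, 0, 0, 0, 0, 0]])

```text
time: 17.85
tool_pos: [612.6, -30.2, 149.4]
tcp_rot: [-180.0, 4.4, 88.1]
ft_force: [0.6, 0.3, -1.3]
finger_gap: 17.9
grip_force: 48.9
```

Run:
```python
from bench import sense
s=sense(); print(s['time'],s['tool_pos'],s['tcp_rot'],s['ft_force'],s['wrist_torque'],s['finger_gap'],s['grip_force'])
```

```text
17.85 [612.62464545 -30.24147956 149.42865326] [-179.99919936    4.37106469   88.05396718] [ 0.60163874  0.33646133 -1.25131532] [ 0.01144444 -0.0307566   0.0006474 ] 17.864249425000942 48.877623081207275
```

Request:
apply_moves(rows=[[3, 0, -0.3, 0, 0, 0], [5, 0, -0.4, 0, 0, 0], [5, 0, -0.4, 0, 0, 0], [5, 0, -0.4, 0, 0, 0], [5, 0, -0.4, 0, 0, 0]])

```text
time: 18.48
tool_pos: [613.3, -7.4, 149.3]
tcp_rot: [-180.0, 4.3, 88.0]
ft_force: [-0.8, -0.4, -1.3]
finger_gap: 17.9
grip_force: 48.9
```

Request:
apply_moves(rows=[[6, 0, -0.5, 0, 0, 0], [6, 0, -0.5, 0, 0, 0], [6, 0, -0.5, 0, 0, 0], [5, 0, -0.4, 0, 0, 0], [2, 0, -0.2, 0, 0, 0]])

```text
time: 19.1
tool_pos: [614.2, 17.6, 149.6]
tcp_rot: [-180.0, 4.4, 88.0]
ft_force: [-1.1, -0.6, -1.2]
finger_gap: 17.8
grip_force: 48.9
```

Run:
```python
from bench import sense,eyes,models
import numpy as np,cv2
p,d=eyes.snapshot('scene'); cv2.imwrite('pics/drawn.png',cv2.resize(p[190:340,260:460,::-1],None,fx=4,fy=4))
for n in('bolt_nose','knob_grip','knob','gate_hinge'): print(n,[(np.round(r['xyz'],1).tolist(),round(r['confidence'],2)) for r in models.place_of(n,'scene')][:2])
s=sense(); print(s['tool_pos'],s['ft_force'],s['wrist_torque'])
```

```text
bolt_nose [([614.3, 21.2, 116.4], 0.71), ([610.2, -68.3, 112.3], 0.48)]
knob_grip [([613.7, 20.7, 161.1], 0.53)]
knob [([614.6, 19.9, 116.5], 0.72)]
gate_hinge [([639.4, 126.0, 119.6], 0.85), ([558.0, 447.2, 2.2], 0.43)]
[614.14679855  17.42494849 149.37437893] [-0.43183085  0.94173535 -1.90627991] [ 0.24541231  0.10388512 -0.00374213]
```

View pics/drawn.png

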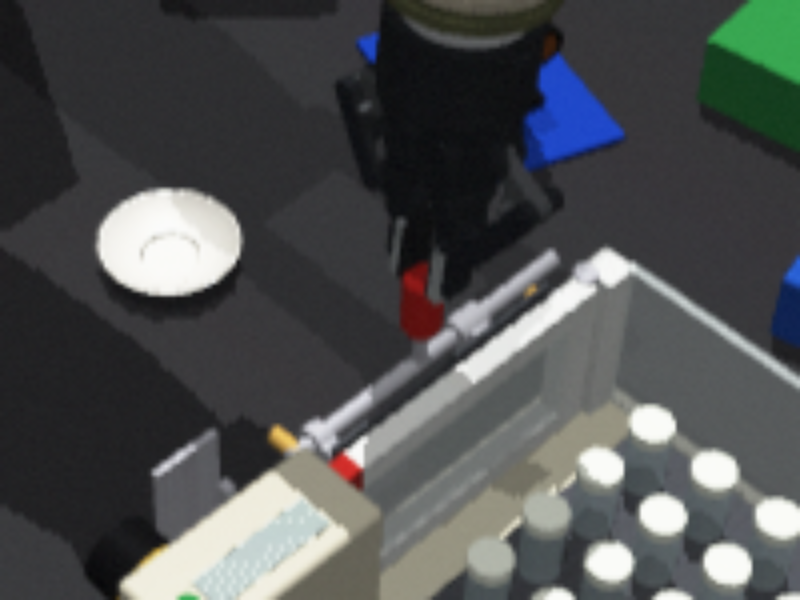

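Run:
```python
from bench import sense
import numpy as np
from scipy.spatial.transform import Rotation as R
s=sense(); p=np.array(s['tool_pos']); q=R.from_euler('xyz',s['tcp_rot'],degrees=True)
h=np.array([640.5,124.5,p[2]]); 
for th in (0.02,0.04):
    r=R.from_rotvec([0,0,-th]); d=h+r.apply(p-h)-p
    print(th,q.inv().apply(d).round(2),(q.inv()*r*q).as_rotvec().round(4))
```

```text
0.02 [ 0.47 -2.15 -0.03] [0.0015 0.     0.0199]
0.04 [ 0.99 -4.3  -0.07] [0.003  0.     0.0399]
```

Request:
apply_moves(rows=[[0.5, -2.2, 0, 0.0015, 0, 0.02], [1, -4.3, -0.1, 0.003, 0, 0.04], [1, -4.3, -0.1, 0.003, 0, 0.04], [1, -4.3, -0.1, 0.003, 0, 0.04], [1, -4.3, -0.1, 0.003, 0, 0.04]])

```text
time: 19.98
tool_pos: [596.3, 23.7, 150.2]
tcp_rot: [179.9, 4.3, 77.5]
ft_force: [3.2, 0.6, -5.0]
finger_gap: 17.5
grip_force: 48.9
```

Request:
apply_moves(rows=[[1, -4.3, -0.1, 0.003, 0, 0.04], [1, -4.3, -0.1, 0.003, 0, 0.04], [1, -4.3, -0.1, 0.003, 0, 0.04], [1, -4.3, -0.1, 0.003, 0, 0.04], [0.5, -2.2, 0, 0.0015, 0, 0.02]])

```text
time: 20.6
tool_pos: [579.1, 33.4, 150.4]
tcp_rot: [179.8, 4.3, 67.2]
ft_force: [3.4, -0.3, -3.9]
finger_gap: 18.0
grip_force: 48.9
```

Run:
```python
from bench import sense,eyes,models
import numpy as np,cv2
p,d=eyes.snapshot('scene'); cv2.imwrite('pics/open.png',cv2.resize(p[170:340,260:460,::-1],None,fx=3.5,fy=3.5))
for n in('knob_grip','knob','gate_hinge','therm_grip','mat','bolt_nose'): print(n,[(np.round(r['xyz'],1).tolist(),round(r['confidence'],2)) for r in models.place_of(n,'scene')][:3])
s=sense(); print(s['tool_pos'],s['tcp_rot'],s['ft_force'],s['wrist_torque'],s['grip_force'],s['time'])
```

```text
knob_grip [([537.7, -423.2, -0.3], 0.57), ([580.7, 35.8, 164.4], 0.51)]
knob [([584.7, 36.2, 116.8], 0.45)]
gate_hinge [([638.3, 122.4, 124.3], 0.78)]
therm_grip [([416.9, 298.5, 90.5], 0.79), ([221.0, 279.6, 86.5], 0.6)]
mat [([419.9, 301.9, -1.3], 0.63)]
bolt_nose [([551.7, -45.1, 114.1], 0.57)]
[578.48829978  33.38099187 149.903748  ] [179.94413542   4.34711513  67.31433393] [ 4.11472763 -1.0947041  -2.24397346] [-0.17147555 -0.86072645  0.18540742] 48.97281467914581 20.95
```

View pics/open.png

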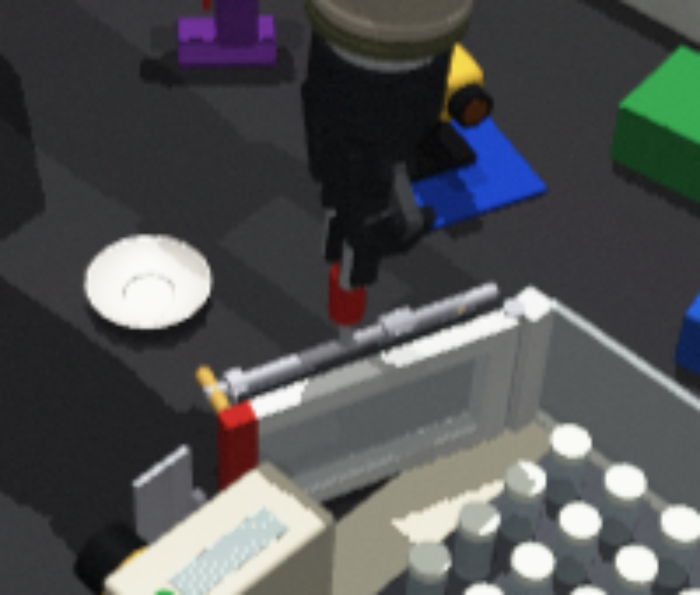

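Request:
apply_moves(rows=[[0, 0, 0, 0, 0, 0], [0, 0, 0, 0, 0, 0], [0, 0, 0, 0, 0, 0], [0, 0, 0, 0, 0, 0], [0, 0, 0, 0, 0, 0]])

```text
time: 21.58
tool_pos: [578.2, 33.5, 149.8]
tcp_rot: [180.0, 4.4, 67.3]
ft_force: [3.8, -2.3, -2.5]
finger_gap: 17.6
grip_force: 49.0
```

```bash
python3 -c "
from bench import job
print(job.hand_in())"
```

```text
the job is handed in; nothing more can be done
None
```

I handed the job in at about 21.6 s of the 56 s allowed, and no verdict came back: I aimed the thermometer at the port, stood it back on its mat and drew the bolt about 50 mm over the keeper; the gripper still holds the knob with the gate at about 0.36 rad (20°).

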